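Set a small engine to full choke and prime it

TASK

Get the small engine ready for a cold start: with the fingertips, push the choke lever (the flat paddle, not the ball-topped throttle lever beside it) out of its run notch, on past the half-choke notch, right home to full choke at the far end of its slot, and then press the round primer button all the way down and let it come back up. Only push and press: do not pinch or force the choke lever, leave the throttle where it is set, and do not pick up or shift any of the things on and around the engine.

Things in the scene. Friction and masses are not known exactly. Their poses are not given: they have to be found in the camera images.
- engine: small engine fixed on the bench: steel mounting plate 260 x 460 mm, and a flat grey cowl 250 (x) x 290 (y) mm whose top is 150 mm above the origin. The origin is at bench height under the cowl's centre; engine x points across the engine, from the control levers towards the primer (away from the robot, turned by up to 0.5 rad), y to its left, z up. A fuel tank (top 200 mm, cap 217 mm above the bench) stands at y = 152 to 248 mm. All directions below are the engine's.
- choke_paddle (a point): centre of the choke lever's black paddle, a flat upright tab 9 mm thick along x, 28 mm wide along y and 28 mm tall, on a thin steel stem that comes out of a slotted aluminium plate with three cross notches (plate 125 x 42 mm, 12 mm thick, on the cowl). The centre is 42 mm above the cowl and 30 mm above the plate's top. It slides along +x with the joint. The choke plate is centred at x = -30 mm and either y = -52 or y = +52 mm; the throttle plate takes the other side.
- choke (a joint): slide of the choke lever along the engine's +x in m: 0 run notch (the start), 0.028 half-choke notch, 0.056 full-choke notch, hard end stop at 0.058. It snaps into the nearest notch and rests there; leaving either notch takes about 7 N. Plain push on the paddle's -x face moves it.
- throttle_ball (a point): centre of the throttle lever's black ball, 24 mm across, 44 mm above the cowl on a like stem and plate but with a plain slot without notches, 104 mm beside the choke. Not to be moved.
- throttle (a joint): slide of the throttle lever along the engine's +x in m, 0 to 0.058, starts anywhere in 0.005 to 0.05 and stays where it is left
- primer_top (a point): centre of the top of the round black rubber primer button, 32 mm across, in a grey housing on the cowl at x = 65 mm, y = 0; the top is 24 mm above the cowl. It faces up and is pressed straight down.
- primer (a joint): travel of the primer button in m: 0 up, 0.008 fully down (about 6 N); it springs back
- cap: loose grey screw cap, a disc 38 mm across and 14 mm high, lying on the cowl between the two control plates; origin under its centre
- socket: loose steel socket, a cylinder 26 mm across and 50 mm high, standing on the cowl on the -y side of the primer; origin under its centre
- plugbox: loose cardboard spark plug box 28 x 70 x 28 mm, on the cowl on the +y side of the primer; origin under its centre
- wrench: loose steel wrench lying on the bench along the near side of the engine; origin at its middle, on the bench
- screwdriver: loose screwdriver lying on the bench at the engine's -y side; origin at its middle, on the bench
- spray: loose spray can, 64 mm across and 190 mm high, standing on the bench at the engine's +y side beyond the fuel tank; origin under its centre
- jar: loose screw jar, 68 mm across and 85 mm high, standing on the bench at the engine's -y side; origin under its centre

How it is judged:
On the way, in this order (a step that is already met when the one before it is completed fails the run):
1. the choke lever stands at full choke (past 51 mm) (value of joint choke above 0.051 m), for 0.2 s.
2. the primer is pressed down (past 6 mm of 8) with the choke still full (value of joint primer above 0.006 m and value of joint choke above 0.051 m), for 0.05 s.
At the end, for the whole second after the job is handed in: the choke lever rests at full choke (joint above 51 mm), the primer is back up (below 1.5 mm), and the throttle is within 6 mm of where it was set (value of joint choke above 0.051 m and distance of throttle_ball from where it was at the start of the episode below 0.006 m and value of joint primer below 0.0015 m and velocity of joint choke between -0.005 and 0.005 m/s); the robot touches nothing.
It fails at once if the throttle lever is shifted by more than 6 mm (distance of throttle_ball from where it was at the start of the episode above 0.006 m).
It fails at once if the choke paddle is pinched or forced (more than 30 N between the fingers and the lever) (contact force between the fingers and choke above 30 N).
It fails at once if one of the loose things on or around the engine is lifted or moved by more than 15 mm (distance of any of cap, socket, plugbox, wrench, screwdriver, spray, jar from where it was at the start of the episode above 0.015 m).
It also fails if it takes over 45 s, if anything falls off the work surface, if the arm or the gripper's body presses on something with over 40 N, if the wrist force passes 120 N, or if a joint passes its speed limit or range.

ROBOT

A 6-joint arm with a two-finger parallel gripper is mounted at the origin on the work surface. World frame = base frame: x ahead of the robot, y to its left, z up, the work surface at z = 0. Lengths are in m, angles in rad, forces in N, time in s.
With the tool pointing down it reaches from about 0.225 to 0.725 m from the base axis. Payload 3.1 kg.
Tool frame: the origin (TCP) lies midway between the tips of the shut fingers; the grasp point (between the pads) lies 19 mm behind it; x points along the fingers, y is the direction in which the jaws open and shut, and the axes are right-handed (so a half turn about x gives the same grasp; the last joint's range is limited). The gripper opens to 85 mm and grips with 20 to 120 N. Pads are 22 mm wide; open, the fingers measure 114 mm over their backs; the gripper's body (76 mm by 85 mm) begins 54 mm behind the grasp point. The pads swing forward as they close: fully open they stand 13 mm farther back than shut.
Start: joints at [1.038, 0.048, 0.099, 1.622, 0, 1.443], TCP at [0.207, 0.483, 0.231] pointing down, gripper open.
Joint ranges: [-2.91, 2.91], [-0.99, 1.94], [-1.21, 1.42], [-2.12, 2.29], [-1.49, 1.47], [-3.14, 3.14]. Speed limits (rad/s): [2.79, 2.79, 3.14, 3.14, 3.14, 3.14].

INTERFACE

Orientations are given as a 3x3 rotation matrix whose columns are the frame's x, y, z axes.
In Python, from bench import manip, viewer, ticket gives the robot as it stands.
- The arm moves only by the tool play_rows, never from a script. Its argument "deltas" is one flat list of numbers, 6 for each row, row after row: the shift along the tool's x, y, z in m, then the turn, a rotation vector about the tool's x, y, z in rad. In form: [dx, dy, dz, rx, ry, rz, dx, dy, dz, rx, ry, rz, ...]. A call has 1 to 20 rows; each row shifts and turns the commanded pose from where the row before left it, along the tool's axes as they then stand; what a row does not reach is not made up. A row lasts 1/12 s, in which the tool goes at most 41.7 mm and 7.16 degrees, less where a joint would pass 70% of its speed; a pose out of reach is approached as far as the arm can. A call is refused whole if a number of a shift passes 0.0417 or a number of a turn 0.125, either way. A call with a gripper value outside its range is refused whole. "gripper" is the closure, from 0 (fully open) to 1 (shut), set as the call begins (left out, the last holds). The fingers move at their own pace and stop on an object; "force" is the grip in N (left out, the last holds). Time passes only in rows, so rows that do not move let the fingers close. It gives the time, the measured TCP pose, the force and the opening at its end, in the units of the state.
- manip.state(): the state, without advancing time (a new reading comes with each control period).
- viewer.capture(name): name is "side" or "top"; returns the picture (420x560x3 uint8, red, green, blue); there is no depth.
- viewer.get_calibration(name): a dict with "mtx" (3x3 intrinsics, pixels), "k1" (the pictures are not rectified: a ray, as slopes to the right and down, at radius r is drawn at 1 + k1 r^2 times it, then the intrinsics apply), "rvec" (rotation vector, rad) and "tvec" (3), from world to camera coordinates, as OpenCV has them. Camera axes: x right, y down, z forward; pixel columns grow to the right and rows downward; lengths in m; the calibration is good to about 2 mm. A picture is of the moment at which its call begins. get_calibration takes no time and is no camera call.
- ticket.sign_off(): hands the job in, once; it reports no verdict.
Trained networks look in the newest picture that a camera, given by its name, has taken for a name from the list of things; names that differ only in an ending like _2 or _b are one class to them, and where a whole thing is asked for, a point or a joint stands for the part that bears it (a point fixed in the world has none). Each returns a list of dicts, best first, with "confidence" (0 to 1); they miss things now and then, are a little off and sometimes report something else, mostly with a low value. They report only what shows in the picture. A call takes as long as a camera call.
- viewer.search_frame(label, camera): "location" ([row, column] in pixels, amid what is visible of it).
- viewer.landmark_of(label, camera): "location" ([row, column] in pixels: a listed point, or the origin of a listed thing).
The state is a dict: "clock": time; "qpos": joint angles; "qvel": joint speeds; "effort": joint torques, N m; "ee_pos": TCP position; "ee_rot": TCP orientation; "ft_force": force on the tool from outside, world axes, zero at the start; "moment": the same for the moment, N m; "finger_gap": finger opening in m.
Only numpy, scipy, OpenCV 4.12 (cv2) and the standard library are available. Lean on these libraries where they do the work, as an engineer would, in place of code of your own. Each camera call takes 0.05 s, during which the arm holds its last target. There are 200 camera calls.

## Working session

There is one attempt and no reset: what is moved stays moved. The work goes in short steps, Python scripts to look and compute and a tool call to move; the robot and the scene stay as the last step left them, time stands still between calls to the robot, and variables do not carry over. Pictures are saved under pics/ and viewed, about 8 in all and at most 12, crops included, and the job is handed in when it is done.

Besides the shell and the picture viewer there is one more tool, called by a JSON object that holds its "api" and its "payload". play_rows: Moves the arm, as the interface text tells. Its arguments: {"type":"object","properties":{"deltas":{"type":"array"},"gripper":{"type":"number"},"force":{"type":"number"}},"required":["deltas"]}

```bash
mkdir -p pics; cat > h.py <<'E'
import numpy as np, cv2
from bench import manip, viewer, ticket
def snap(cam,name):
    im=viewer.capture(cam); cv2.imwrite(f'pics/{name}.png',im[:,:,::-1]); return im
def ray(cam,rc):
    c=viewer.get_calibration(cam);K=np.array(c['mtx']);R,_=cv2.Rodrigues(np.array(c['rvec'],float));t=np.array(c['tvec'],float).ravel()
    p=cv2.undistortPoints(np.array([[[rc[1],rc[0]]]],float),K,np.array([c['k1'],0,0,0,0.]))[0,0]
    return -R.T@t, R.T@np.array([p[0],p[1],1.])
def atz(cam,rc,z):
    o,d=ray(cam,rc); return o+d*(z-o[2])/d[2]
def tri(a,b):
    A=[];y=[]
    (o1,d1),(o2,d2)=a,b
    s=np.linalg.lstsq(np.c_[d1,-d2],o2-o1,rcond=None)[0]
    p,q=o1+s[0]*d1,o2+s[1]*d2
    return (p+q)/2,np.linalg.norm(p-q)
def proj(cam,P):
    c=viewer.get_calibration(cam)
    return cv2.projectPoints(np.array(P,float).reshape(-1,1,3),np.array(c['rvec'],float),np.array(c['tvec'],float),np.array(c['mtx'],float),np.array([c['k1'],0,0,0,0.]))[0][:,0]
E
python3 - <<'E'
from h import *
np.set_printoptions(precision=4,suppress=True)
snap('top','t0');snap('side','s0')
for l,z in [('choke_paddle',.192),('throttle_ball',.194),('primer_top',.174),('engine',0),('cap',.15),('socket',.15),('plugbox',.15)]:
    r={}
    for c in ('top','side'):
        L=viewer.landmark_of(l,c)
        for k in L[:2]: print(l,c,np.array(k['location']),round(k['confidence'],2),atz(c,k['location'],z))
        if L:r[c]=ray(c,L[0]['location'])
    if len(r)==2: print('  tri',*tri(r['top'],r['side']))
print(manip.state())
E
```

```text
choke_paddle top [235.9 269.2] 0.42 [0.4654 0.038  0.192 ]
choke_paddle side [207.5 236.4] 0.66 [0.4613 0.0371 0.192 ]
  tri [0.464  0.0387 0.1893] 0.0033871409152163947
throttle_ball top [208.4 229.6] 0.46 [0.5315 0.1304 0.194 ]
throttle_ball side [167.  242.8] 0.69 [0.5319 0.133  0.194 ]
  tri [0.5309 0.1302 0.1967] 0.0007703995805006281
primer_top top [182.3 260.8] 0.62 [0.5957 0.0567 0.174 ]
primer_top top [197.2 151.9] 0.59 [0.5639 0.3217 0.174 ]
primer_top side [183.1 290.8] 0.71 [0.604  0.0515 0.174 ]
  tri [0.6003 0.0545 0.1724] 0.00963195675389668
engine top [211.1 255.6] 0.62 [0.5422 0.0784 0.    ]
engine side [217.  313.1] 0.69 [0.6855 0.0667 0.    ]
engine side [273.9 195. ] 0.4 [0.3589 0.0699 0.    ]
  tri [0.584  0.0384 0.0887] 0.12295538129235861
cap top [224.1 252.4] 0.66 [0.4964 0.0794 0.15  ]
cap top [257.4 346. ] 0.35 [ 0.4114 -0.1475  0.15  ]
cap side [200.1 240.4] 0.5 [0.4967 0.0868 0.15  ]
  tri [0.4946 0.0796 0.1578] 0.002790259803740759
socket top [181.3 303.3] 0.52 [ 0.6004 -0.0478  0.15  ]
socket side [216.1 310.1] 0.86 [ 0.5971 -0.0329  0.15  ]
  tri [ 0.5937 -0.0446  0.1643] 0.009512590864692512
plugbox top [174.2 223.5] 0.6 [0.6216 0.15   0.15  ]
plugbox side [165.7 274.8] 0.57 [0.6187 0.1394 0.15  ]
  tri [0.6249 0.1511 0.1378] 0.002188014461813661
{'clock': 0.8, 'qpos': array([ 1.0382,  0.048 ,  0.0993,  1.622 , -0.    ,  1.443 ]), 'qvel': array([ 0.0001, -0.0002,  0.0009,  0.0001, -0.0004,  0.0008]), 'effort': array([  0.0003, -33.8585,  32.0127,   0.0006,   0.    ,   0.    ]), 'ee_pos': array([0.2068, 0.4826, 0.2314]), 'ee_rot': array([[ 0.    ,  0.3938,  0.9192],
       [ 0.0001,  0.9192, -0.3938],
       [-1.    ,  0.0001,  0.    ]]), 'ft_force': array([-0.9879,  0.1684,  0.2762]), 'moment': array([-0.0141,  0.0066,  0.0139]), 'finger_gap': 0.08563490806637057}
```

```bash
python3 - <<'E'
from h import *
t=cv2.imread('pics/t0.png');s=cv2.imread('pics/s0.png')
cv2.imwrite('pics/t0c.png',cv2.resize(t[110:310,150:400],None,fx=3,fy=3,interpolation=cv2.INTER_CUBIC))
cv2.imwrite('pics/s0c.png',cv2.resize(s[110:310,140:390],None,fx=3,fy=3,interpolation=cv2.INTER_CUBIC))
E
```

```text
(no output)
```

View pics/t0c.png

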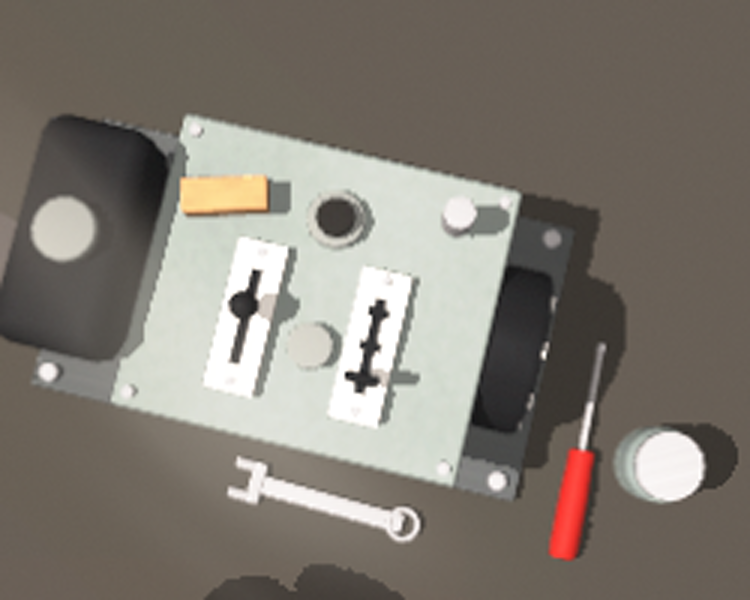

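View pics/s0c.png

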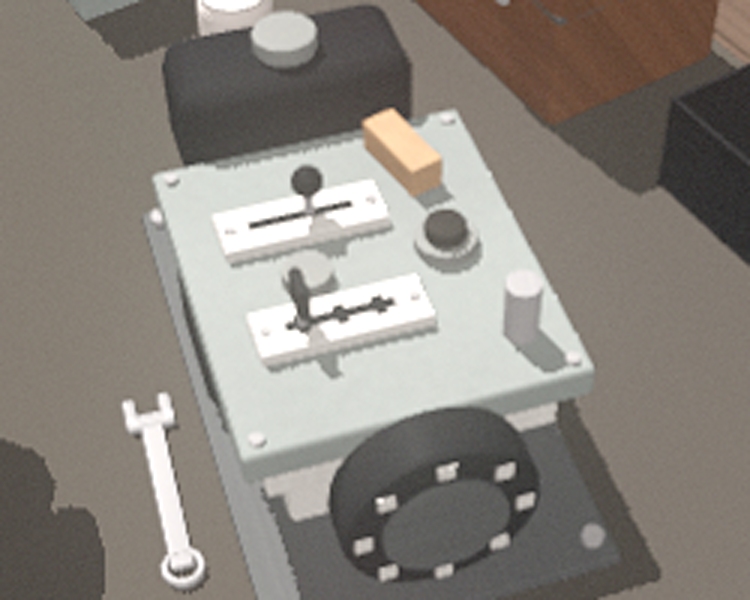

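Top crop: the choke plate with notches is on the right, with its paddle at (360,378) in the crop, which is pixel (270,236). The ball throttle is on the left at (244,303), the primer at (338,216), and the cap lies between the plates at (310,345). This agrees with the networks. Next I fit the engine pose.

```bash
python3 - <<'E'
from h import *
np.set_printoptions(precision=4,suppress=True)
from scipy.optimize import least_squares
# (engine pt, cam, crop uv)
off={'top':(150,110),'side':(140,110)}
O=[]
for cam,l in {'top':[((.125,.145,.15),(187,115)),((.125,-.145,.15),(521,190)),((-.125,-.145,.15),(452,488)),((-.125,.145,.15),(110,403)),((.065,0,.174),(338,216)),
 ((.0325,-.031,.162),(362,267)),((.0325,-.073,.162),(413,276)),((-.0925,-.073,.162),(378,427)),((-.0925,-.031,.162),(328,415))],
 'side':[((.125,.145,.15),(456,110)),((.125,-.145,.15),(592,366)),((-.125,-.145,.15),(243,462)),((-.125,.145,.15),(152,180)),((.065,0,.174),(448,224)),
 ((-.0925,-.073,.162),(264,351)),((-.0925,-.031,.162),(248,312)),((.0325,-.031,.162),(418,276))]}.items():
  for P,uv in l: O.append((cam,P,np.array(uv)/3+off[cam]-.33))
def W(p,P):
  c,s=np.cos(p[2]),np.sin(p[2]);P=np.array(P);return np.array([p[0]+c*P[0]-s*P[1],p[1]+s*P[0]+c*P[1],P[2]])
for cams in (('top',),('side',),('top','side')):
  o=[x for x in O if x[0] in cams]
  f=lambda p:np.concatenate([proj(c,W(p,P))[0]-uv for c,P,uv in o])
  r=least_squares(f,[.54,.07,-.2],loss='soft_l1');p=r.x
  print(cams,p,'rms px',np.sqrt(np.mean(f(p)**2)),abs(f(p)).max())
E=lambda w:np.array([[np.cos(p[2]),np.sin(p[2])],[-np.sin(p[2]),np.cos(p[2])]])@(np.array(w)[:2]-p[:2])
for n,w in dict(pad=(.464,.0385),ball=(.531,.1305),cap=(.495,.080),socket=(.597,-.045),box=(.622,.150),primer=(.600,.0545)).items(): print(n,E(w))
for P in [(-.058,-.052,.192),(.065,0,.174)]: print(W(p,P))
E
```

```text
('top',) [ 0.5346  0.0713 -0.2511] rms px 0.567584849607778 1.1103712400103518
('side',) [ 0.5361  0.0687 -0.2489] rms px 1.1345302275572138 2.4483291004201533
('top', 'side') [ 0.5354  0.0702 -0.251 ] rms px 0.970102061239199 2.5420652436609146
pad [-0.0613 -0.0485]
ball [-0.0192  0.0573]
cap [-0.0416 -0.0006]
socket [ 0.0883 -0.0963]
box [0.0641 0.0988]
primer [0.0665 0.0008]
[0.4663 0.0343 0.192 ]
[0.5984 0.0541 0.174 ]
```

{"api": "play_rows", "payload": {"deltas": [-0.02,0,0,-0.077,0,0,-0.02,0,0,-0.077,0,0,0,-0.0231,0.0197,0,0,0,0,-0.0231,0.0197,0,0,0,0,-0.0231,0.0197,0,0,0,0,-0.0231,0.0197,0,0,0,0,-0.0231,0.0197,0,0,0,0,-0.0231,0.0197,0,0,0,0,-0.0231,0.0197,0,0,0,0,-0.0231,0.0197,0,0,0,0,-0.0231,0.0197,0,0,0,0,-0.0231,0.0197,0,0,0,0,-0.0231,0.0197,0,0,0,0,-0.0231,0.0197,0,0,0,0,-0.0231,0.0197,0,0,0,0,-0.0231,0.0197,0,0,0,0,-0.0231,0.0197,0,0,0,0,-0.0231,0.0197,0,0,0], "gripper": 1, "force": 20}}

```text
clock: 2.3
ee_pos: [0.4208, 0.0448, 0.2716]
ee_rot: [[0.001, 0.248, 0.969], [0.0, 0.969, -0.248], [-1.0, 0.0, 0.001]]
ft_force: [0.1, -0.4, 0.2]
finger_gap: 0.0001
```

```bash
cat >> h.py <<'E'
p=(.5354,.0702,-.251)
def E(w):
    c,s=np.cos(p[2]),np.sin(p[2]);d=np.array(w)-[p[0],p[1],0];return np.array([c*d[0]+s*d[1],-s*d[0]+c*d[1],d[2]])
E
python3 - <<'E'
from h import *
s=manip.state();print(s['clock'],E(s['ee_pos']),s['ee_rot'].round(3),s['finger_gap'],s['ft_force'])
E
```

```text
2.3 [-0.10465495 -0.05306742  0.27156625] [[ 0.001  0.248  0.969]
 [ 0.     0.969 -0.248]
 [-1.     0.     0.001]] 0.00010695026411702602 [ 0.0539934  -0.35667574  0.17939597]
```

{"api": "play_rows", "payload": {"deltas": [0.022,0,0,0,0,0,0.022,0,0,0,0,0,0.022,0,0,0,0,0,0.02,0,0,0,0,0,0,0,0,0,0,0,0,0,0,0,0,0]}}

```text
clock: 2.8
ee_pos: [0.4194, 0.0463, 0.1844]
ee_rot: [[-0.003, 0.248, 0.969], [0.0, 0.969, -0.248], [-1.0, -0.001, -0.003]]
ft_force: [0.5, 0.6, 0.4]
finger_gap: -0.0
```

```bash
python3 - <<'E'
from h import *
s=manip.state();print(E(s['ee_pos']),s['ft_force'])
t=snap('top','t1');d=snap('side','s1')
a=cv2.resize(t[180:280,210:340],None,fx=3,fy=3,interpolation=2);b=cv2.resize(d[150:250,180:310],None,fx=3,fy=3,interpolation=2)
cv2.imwrite('pics/c1.png',np.hstack([a,b])[:,:,::-1])
E
```

```text
[-0.10647456 -0.0519533   0.18442894] [0.54832905 0.58828686 0.43858809]
```

View pics/c1.png

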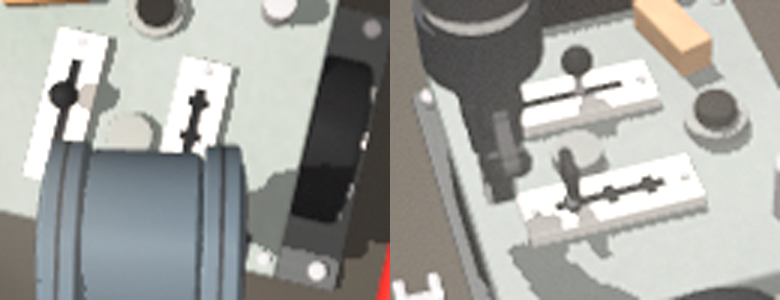

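Right half: the shut fingertips at (505,185) stand in line behind the paddle at (570,175). Now I push.

{"api": "play_rows", "payload": {"deltas": [0,0,0.012,0,0,0,0,0,0.012,0,0,0,0,0,0.004,0,0,0,0,0,0.004,0,0,0,0,0,0.004,0,0,0]}}

```text
clock: 3.32
ee_pos: [0.455, 0.0377, 0.1866]
ee_rot: [[-0.001, 0.248, 0.969], [0.001, 0.969, -0.248], [-1.0, 0.0, -0.001]]
ft_force: [-4.3, 1.1, 4.2]
finger_gap: 0.0001
```

{"api": "play_rows", "payload": {"deltas": [0,0,0.004,0,0,0,0,0,0.004,0,0,0,0,0,0.004,0,0,0]}}

```text
clock: 3.57
ee_pos: [0.4657, 0.0349, 0.1859]
ee_rot: [[-0.002, 0.248, 0.969], [0.001, 0.969, -0.248], [-1.0, 0.0, -0.002]]
ft_force: [-2.3, -0.4, 1.4]
finger_gap: -0.0
```

{"api": "play_rows", "payload": {"deltas": [0,0,0.004,0,0,0,0,0,0.004,0,0,0,0,0,0.004,0,0,0]}}

```text
clock: 3.82
ee_pos: [0.4791, 0.0313, 0.1853]
ee_rot: [[0.001, 0.248, 0.969], [-0.0, 0.969, -0.248], [-1.0, -0.0, 0.001]]
ft_force: [-3.7, 1.2, 1.7]
finger_gap: 0.0001
```

```bash
python3 - <<'E'
from h import *
s=manip.state();print(E(s['ee_pos']),s['ft_force'])
E
```

```text
[-0.04482997 -0.05168398  0.18532611] [-3.65803373  1.22599349  1.74174861]
```

{"api": "play_rows", "payload": {"deltas": [0,0,0.004,0,0,0,0,0,0.004,0,0,0,0,0,0.004,0,0,0]}}

```text
clock: 4.07
ee_pos: [0.4885, 0.0289, 0.1853]
ee_rot: [[-0.004, 0.248, 0.969], [0.001, 0.969, -0.248], [-1.0, -0.0, -0.004]]
ft_force: [-6.4, 1.1, 3.6]
finger_gap: 0.0001
```

{"api": "play_rows", "payload": {"deltas": [0,0,0.004,0,0,0,0,0,0.004,0,0,0]}}

```text
clock: 4.23
ee_pos: [0.4985, 0.0263, 0.1853]
ee_rot: [[0.001, 0.248, 0.969], [-0.0, 0.969, -0.248], [-1.0, -0.0, 0.001]]
ft_force: [0.2, 0.7, 0.5]
finger_gap: 0.0003
```

{"api": "play_rows", "payload": {"deltas": [0,0,0.002,0,0,0,0,0,0.002,0,0,0,0,0,0,0,0,0]}}

```text
clock: 4.48
ee_pos: [0.5024, 0.0252, 0.1851]
ee_rot: [[0.001, 0.248, 0.969], [-0.0, 0.969, -0.248], [-1.0, -0.0, 0.001]]
ft_force: [-0.2, -0.2, -0.5]
finger_gap: 0.0002
```

```bash
python3 - <<'E'
from h import *
s=manip.state();print(E(s['ee_pos']),s['ft_force'])
t=snap('top','t2');d=snap('side','s2')
print(viewer.landmark_of('choke_paddle','side')[:1])
cv2.imwrite('pics/c2.png',cv2.resize(d[140:260,170:330],None,fx=4,fy=4,interpolation=2)[:,:,::-1])
E
```

```text
[-0.02075463 -0.0517707   0.18513105] [-0.21697604 -0.24617727 -0.50825146]
[{'location': [199.2, 265.4], 'confidence': 0.54}]
```

View pics/c2.png

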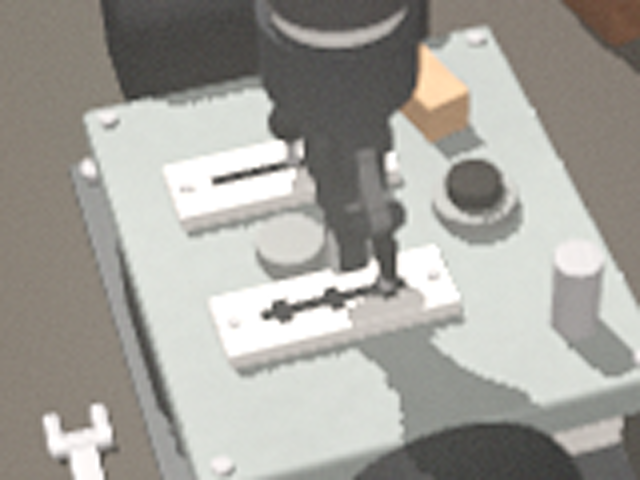

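The stem is in the third notch at (385,285), and the force fell to about 0, so it snapped home. Next I measure the paddle, then give it a small confirming nudge.

{"api": "play_rows", "payload": {"deltas": [0,0,0.002,0,0,0,0,0,0.001,0,0,0,0,0,0,0,0,0]}}

```text
clock: 4.88
ee_pos: [0.5049, 0.0246, 0.1854]
ee_rot: [[0.0, 0.248, 0.969], [-0.0, 0.969, -0.248], [-1.0, 0.0, 0.0]]
ft_force: [-0.3, -0.1, 0.6]
finger_gap: 0.0002
```

```bash
python3 - <<'E'
from h import *
print(E(atz('side',(199.2,265.4),.192)))
s=manip.state();print(E(s['ee_pos']),s['ft_force'])
E
```

```text
[-0.00071669 -0.04664217  0.192     ]
[-0.01825825 -0.05171851  0.1853542 ] [-0.29693972 -0.07921826  0.63378578]
```

{"api": "play_rows", "payload": {"deltas": [0,0,-0.008,0,0,0,0,0,-0.01,0,0,0,-0.02,0,0,0,0,0,-0.03,0,0,0,0,0,-0.02,0,0.02,0,0,0,0,0.013,0.025,0,0,0,0,0.013,0.025,0,0,0,0,0.013,0.021,0,0,0,0,0.013,0.01,0,0,0,0,0,0,0,0,0]}}

```text
clock: 5.72
ee_pos: [0.5989, 0.0561, 0.2541]
ee_rot: [[-0.001, 0.247, 0.969], [0.001, 0.969, -0.247], [-1.0, 0.001, -0.001]]
ft_force: [-0.6, -0.2, -0.1]
finger_gap: 0.0
```

```bash
python3 - <<'E'
from h import *
s=manip.state();print(E(s['ee_pos']),s['ft_force'])
d=snap('side','s3')
print(viewer.landmark_of('choke_paddle','side')[:1])
k=viewer.landmark_of('primer_top','side')[:1];print(k,[E(atz('side',x['location'],.174)) for x in k])
cv2.imwrite('pics/c3.png',cv2.resize(d[120:260,170:350],None,fx=4,fy=4,interpolation=2)[:,:,::-1])
E
```

```text
[0.06504871 0.00212213 0.25409676] [-0.58216036 -0.19609788 -0.12702232]
[{'location': [197.4, 265.1], 'confidence': 0.43}]
[{'location': [185.2, 286.0], 'confidence': 0.45}] [array([ 0.0590542 , -0.00400331,  0.174     ])]
```

View pics/c3.png

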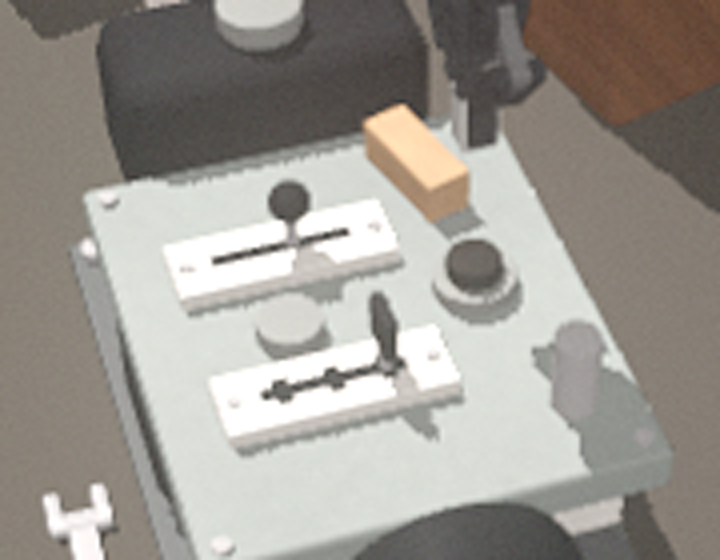

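The paddle stands alone at the far notch (385,320), the throttle and cap are unmoved, and the fingertip is over the primer. Now I press it.

{"api": "play_rows", "payload": {"deltas": [0.02,-0.002,0,0,0,0,0.025,0,0,0,0,0,0.02,0,0,0,0,0,0,0,0,0,0,0,0,0,0,0,0,0]}}

```text
clock: 6.28
ee_pos: [0.5954, 0.0522, 0.1895]
ee_rot: [[-0.003, 0.249, 0.969], [-0.0, 0.969, -0.249], [-1.0, -0.001, -0.003]]
ft_force: [-0.2, 0.2, 0.5]
finger_gap: -0.0001
```

{"api": "play_rows", "payload": {"deltas": [0.006,0,0,0,0,0,0.005,0,0,0,0,0,0.004,0,0,0,0,0,0.003,0,0,0,0,0,0,0,0,0,0,0]}}

```text
clock: 6.7
ee_pos: [0.5979, 0.0525, 0.1726]
ee_rot: [[0.001, 0.248, 0.969], [-0.0, 0.969, -0.248], [-1.0, 0.0, 0.001]]
ft_force: [0.4, 0.0, 3.3]
finger_gap: -0.0001
```

```bash
python3 - <<'E'
from h import *
s=manip.state();print(E(s['ee_pos']),s['ft_force'])
E
```

```text
[ 0.06496417 -0.00163227  0.17256339] [0.43237904 0.03031058 3.25395311]
```

{"api": "play_rows", "payload": {"deltas": [0.002,0,0,0,0,0,0.002,0,0,0,0,0,0,0,0,0,0,0]}}

```text
clock: 6.95
ee_pos: [0.5979, 0.0525, 0.1689]
ee_rot: [[0.001, 0.248, 0.969], [-0.0, 0.969, -0.248], [-1.0, 0.0, 0.001]]
ft_force: [0.3, 0.8, 4.5]
finger_gap: 0.0002
```

{"api": "play_rows", "payload": {"deltas": [0.002,0,0,0,0,0,0.001,0,0,0,0,0,0,0,0,0,0,0]}}

```text
clock: 7.2
ee_pos: [0.598, 0.0525, 0.1662]
ee_rot: [[0.002, 0.248, 0.969], [-0.0, 0.969, -0.248], [-1.0, 0.0, 0.002]]
ft_force: [-1.1, -0.8, 5.2]
finger_gap: -0.0001
```

{"api": "play_rows", "payload": {"deltas": [0.001,0,0,0,0,0,0,0,0,0,0,0,0,0,0,0,0,0]}}

```text
clock: 7.45
ee_pos: [0.598, 0.0525, 0.166]
ee_rot: [[0.002, 0.248, 0.969], [-0.0, 0.969, -0.248], [-1.0, 0.0, 0.002]]
ft_force: [-1.0, -0.5, 8.0]
finger_gap: -0.0001
```

The position stalled at 166 mm, which is 8 mm of travel, and the force rose: it is bottomed. I do one small extra press, then release.

{"api": "play_rows", "payload": {"deltas": [0.001,0,0,0,0,0,0,0,0,0,0,0]}}

```text
clock: 7.62
ee_pos: [0.598, 0.0525, 0.166]
ee_rot: [[0.003, 0.248, 0.969], [-0.0, 0.969, -0.248], [-1.0, 0.001, 0.003]]
ft_force: [-2.8, -0.8, 11.3]
finger_gap: 0.0
```

{"api": "play_rows", "payload": {"deltas": [-0.01,0,0,0,0,0,-0.03,0,0,0,0,0,-0.03,0,0,0,0,0,-0.03,0,0,0,0,0,-0.03,0,0,0,0,0,0,0,0,0,0,0,0,0,0,0,0,0,0,0,0,0,0,0]}}

```text
clock: 8.28
ee_pos: [0.5974, 0.0526, 0.292]
ee_rot: [[-0.002, 0.248, 0.969], [0.0, 0.969, -0.248], [-1.0, -0.0, -0.002]]
ft_force: [0.3, 0.3, -0.2]
finger_gap: -0.0001
```

```bash
python3 - <<'E'
from h import *
s=manip.state();print(s['clock'],E(s['ee_pos']),s['ft_force'])
d=snap('side','s4')
for l in ('choke_paddle','throttle_ball'):
    k=viewer.landmark_of(l,'side')[:1];print(l,k,[E(atz('side',x['location'],.192)) for x in k])
a=cv2.imread('pics/s0.png')
f=lambda x:cv2.resize(x[120:270,170:350],None,fx=2.2,fy=2.2,interpolation=2)
cv2.imwrite('pics/c4.png',np.hstack([f(a),f(d[:,:,::-1])]))
E
```

```text
8.2833 [ 0.06441289 -0.00166804  0.29203717] [ 0.34659868  0.32613033 -0.2448338 ]
choke_paddle [{'location': [197.6, 262.8], 'confidence': 0.66}] [array([-0.00444515, -0.04059227,  0.192     ])]
throttle_ball [{'location': [171.8, 243.1], 'confidence': 0.47}] [array([-0.0220097 ,  0.04708184,  0.192     ])]
```

View pics/c4.png

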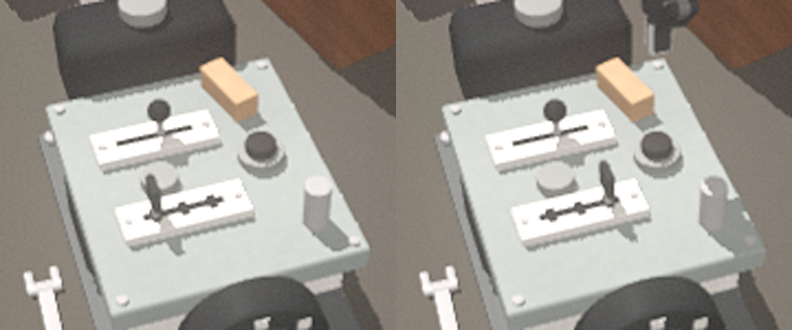

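Before (left) and after (right): the paddle has moved to the far notch at (608,190). The primer is up at (657,146), the ball is unchanged at (555,110), the loose things are unmoved, and the tool is clear.

```bash
python3 -c "
from bench import ticket;print(ticket.sign_off())"
```

```text
the job is handed in; nothing more can be done
None
```

The job is handed in at about 8.4 s of the 45 s allowed. The choke lever is pushed through the half notch to full choke, and the primer was pressed once and released.

- **Choke:** With the shut fingertips I pushed the paddle until it snapped into the far notch. The highest wrist force I read was about 7 N. The finger position put the choke travel at 54 mm or more, and the last picture shows the stem in the third notch.
- **Primer:** It stopped after 8 mm of travel at 166 mm height, with 11 N at the bottom. The last picture shows it back up.
- **Surroundings:** The before and after pictures show the throttle, cap, socket, plug box and wrench unmoved. The screwdriver, jar and spray can were not in that view, but the arm never came near them. The tool ended clear at 292 mm, with the wrist force near 0.

**Disagreement:** The last network readings were several millimetres off. They put the paddle at engine (-4, -41) mm where (-2, -52) was expected, and the ball 10 mm sideways of its first reading. Neither lever can move sideways, so I took this as detector noise and went by the pictures.

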